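# Pull the bun case shut with the hook pole

## Robot

A 6-joint arm with a two-finger parallel gripper is mounted at the origin on the work surface. World frame = base frame: x ahead of the robot, y to its left, z up, the work surface at z = 0. Lengths are in mm, angles in rad, forces in N, time in s.
With the tool pointing down it reaches from about 350 to 975 mm from the base axis. Payload 7.1 kg.
Tool frame: the origin (TCP) lies on the mounting face of the last link; the fingertips stand 182 mm ahead of it and the grasp point (between the pads) lies 163 mm ahead of it (ctrl.tcp_to_tips is the distance from the TCP to the fingertips, in mm); z points along the fingers, y is the direction in which the jaws open and shut (so a half turn about z gives the same grasp; the last joint's range is limited). The gripper opens to 88 mm and grips with 3 to 60 N. Pads are 20 mm wide; open, the fingers measure 115 mm over their backs; the gripper's body (75 mm by 178 mm) begins 61 mm behind the grasp point.
Start: joints at [-1.183, 0.423, 1.63, -0, 1.089, -0.019], TCP at [247.311, -573.972, 404.675] pointing down, gripper open.
Joint ranges: [-3, 3], [-0.9, 2.11], [0.09, 2.58], [-1.31, 4.45], [0.11, 2.69], [-2.54, 2.54]. Speed limits (rad/s): [2.39, 2.39, 3.01, 3.14, 3.14, 3.14].

## Interface

Orientations are given as a rotation vector (axis times angle).
In Python, from workcell import ctrl gives the robot as it stands. The module is installed in compiled form; this text tells all that it offers.
- The arm moves only by the tool send_rows, never from a script. Its argument "commands" is a list of rows, each an object with "translation": the shift along the world's x, y, z normalised to -1 to 1, where 1 is 0.1 m, a list of three; "twist": the turn, a rotation vector about the world's x, y, z normalised to -1 to 1, where 1 is 0.5 rad, a list of three. A call has exactly 10 rows; each row is the pose to reach, as a shift and turn from the pose commanded when the call began; what a row does not reach only later rows make up. A row lasts 1/10 s, in which the tool goes at most 50 mm and 8.59 degrees, less where a joint would pass 70% of its speed; a pose out of reach is approached as far as the arm can. A call with a number of a shift or a turn outside -1 to 1 is refused whole. A call with a gripper value outside its range is refused whole. "grip" is the closure, from -1 (fully open) to 1 (shut), set as the call begins (left out, the last holds). The fingers move at their own pace and stop on an object; the grip force is fixed at half the most. Time passes only in rows, so rows that repeat a pose let the fingers close, or fill a call up. It gives the time, the measured TCP pose, the force and the opening at its end, in the units of the state.
- ctrl.get_obs(): the state, without advancing time (a new reading comes with each control period).
- ctrl.get_image(name): name is "scene" or "top" or "wrist"; returns a dict with "img" (400x640x3 uint8, red, green, blue), "intrinsics" (3x3 intrinsics, pixels), "cam_to_world" (4x4, takes a point from camera to world coordinates). Camera axes: x right, y down, z forward; pixel columns grow to the right and rows downward; lengths in mm; the calibration is good to about 2 mm. A picture is of the moment at which its call begins. There is no depth.
- ctrl.close_job(): hands the job in, once; it reports no verdict.
The state is a dict: "t": time; "qpos": joint angles; "qvel": joint speeds; "joint_torque": joint torques, N m; "ee_pos": TCP position; "orientation": TCP orientation; "ft_force": force on the tool from outside, world axes, zero at the start; "moment": the same for the moment, N m; "width": finger opening in mm.
Only numpy, scipy, OpenCV 4.12 (cv2) and the standard library are available. Lean on these libraries where they do the work, as an engineer would, in place of code of your own. Each camera call takes 0.05 s, during which the arm holds its last target. There are 200 camera calls.

## Task

Close the bun case for the night: take the short hook pole from its rest, put its hook through the ring eye on the free edge of the raised lid, and with the hook in the eye swing the lid gently down until it is fully shut. Then unhook and lay the pole back in both notches of its rest, as it lay. Touch the case and its lid only with the pole, and leave everything else on the counter where it stands.

Things in the scene. Friction and masses are not known exactly. Their poses are not given: they have to be found in the camera images.
- case: Wooden open-topped bun case fixed to the counter, 240 (its x) by 200 (its y) by 90 mm high, with buns inside. Origin: centre of its underside. z up. It never moves. The lid is hinged along the top of its +y wall; when shut, the lid's free edge lies over its -y wall. The pole's hook finger can enter the eye along the case's +x.
- hinge (a point): Point on the lid's hinge line, at mid-length of the case's +y top edge, 90 mm above the counter. The hinge line runs along the case's x.
- lid (a joint): Lid angle in rad: 0 fully shut (level, on its stop), 1.57 upright, about 1.6 to 1.9 at the start (leaning back to the case's +y). Wood-framed clear panel 240 x 200 x 10 mm, about 0.3 kg, on a stiff friction hinge (0.5 N m): it stays at any angle where it is left, never falls shut, and takes up to 4 N at the eye to move.
- eye (a point): Centre of the steel ring eye on the middle of the lid's free edge. Hole 36 mm across, 8 mm round bar, 52 mm outside; the hole's axis is always level, along the case's x. Site axes are the lid's: x along the hinge, -y from hinge to free edge. At lid angle q it lies at case x = 0, y = 100 - 226 cos q + 5 sin q, z = 90 + 226 sin q + 5 cos q (mm).
- pole: Loose hook pole, 200 mm, 0.12 kg, level in the rest. Wooden bar 16 wide (x), 18 high (z), 170 long (y -85 to +85), then a 10 mm steel rod to y = 112, then a straight 10 mm hook finger 48 long towards +x, leaning 8 degrees back to the handle; both at the bar's mid-height. Origin: middle of the bar's underside (centre of mass close by); z up. Grip the middle of the bar, between the notches.
- hook (a point): Middle of the hook finger: in the pole's frame x = 24, y = 109, z = 9 mm; the finger reaches 24 mm to either side of it along x. The finger is in the eye when this point is within 22 mm of the eye's centre.
- rest: Aluminium pole rest, fixed. Base 56 (x) by 150 (y) by 8 mm; two posts at y = -55 and +55, 14 mm thick, with notches open upward, 28 mm wide in x, floors 45 mm and cheek tops 59 mm above the counter. Origin: centre of its underside. The pole lies in both notches, its origin 45 mm above this one, its axes along the rest's.
- pans: Bystander: stack of three foil pans with a loaf top, 104 mm across, 50 mm high, standing beside the rest. Origin: centre of its underside.
- pie: Bystander: small pie in a foil dish, 84 mm across, 32 mm high, between the rest and the case. Origin: centre of its underside.
- jar: Bystander: glass jar 60 mm across, 85 mm high, to the left of the case. Origin: centre of its underside.
- rolls_b: Bystander: tray pack of rolls, 150 by 200 by 45 mm, to the left of the case. Origin: centre of its underside.
Not all that is in view belongs to the job. Of the things like the pole, leave any that is purple; of the rest the larger one is meant.

How it is judged (in metres and radians):
On the way, in this order (a step that is already met when the one before it is completed fails the run):
1. the hook finger is through the eye while the lid is still raised (distance between hook and eye below 0.022 m and value of joint lid above 1.4 rad), for 0.1 s.
2. the lid is on its way down (between 0.35 and 0.9 rad) with the hook still in the eye (distance between hook and eye below 0.022 m and value of joint lid between 0.35 and 0.9 rad), for 0.1 s.
3. the lid is fully shut (within 0.04 rad) (value of joint lid below 0.04 rad), for 0.2 s.
At the end, for the whole second after the job is handed in: The lid is shut to within 0.04 rad; the pole lies at rest in both notches of its rest: its origin within 12 mm sideways, 22 mm lengthways and 5 mm in height of where the notches hold it, along the slots to within 0.15 rad and flat to within 0.1 rad (value of joint lid below 0.04 rad and x of pole in the frame of rest between -0.012 and 0.012 m and y of pole in the frame of rest between -0.022 and 0.022 m and z of pole in the frame of rest between 0.04 and 0.05 m and angle between the y axis of pole and the y axis of rest, either way round below 0.15 rad and angle between the z axis of pole and the z axis of rest, either way round below 0.1 rad and linear speed of pole below 0.02 m/s); the robot touches nothing.
It fails at once if the lid slams: it swings down faster than 2 rad/s (velocity of joint lid below -2 rad/s).
It fails at once if the gripper or arm presses on the case or its lid (over 1.5 N) (contact force between case and the fingers above 1.5 N or contact force between case and the arm above 1.5 N).
It fails at once if a bystander is shifted by more than 25 mm (distance of any of pans, pie, jar, rolls_b from where it was at the start of the episode above 0.025 m).
It also fails if it takes over 59 s, if anything falls off the work surface, if the arm or the gripper's body presses on something with over 40 N, if the wrist force passes 120 N, or if a joint passes its speed limit or range.

## Working session

There is one attempt and no reset: what is moved stays moved. The work goes in short steps, Python scripts to look and compute and a tool call to move; the robot and the scene stay as the last step left them, time stands still between calls to the robot, and variables do not carry over. Pictures are saved under pics/ and viewed, about 8 in all and at most 12, crops included, and the job is handed in when it is done.

Besides the shell and the picture viewer there is one more tool, called after "Request:" as name([rows], argument=value, ...), one row to a line, values as JSON. send_rows: Moves the arm, as the interface text tells. Its arguments: {"type":"object","properties":{"commands":{"type":"array","items":{"type":"object","properties":{"translation":{"type":"array","items":{"type":"number"}},"twist":{"type":"array","items":{"type":"number"}}}}},"grip":{"type":"number"}},"required":["commands"]}

```bash
mkdir -p pics
cat > h.py <<'E'
from workcell import ctrl
import numpy as np, cv2
from scipy.spatial.transform import Rotation as R
def grab(n,f):
    d=ctrl.get_image(n); np.savez('pics/'+f+'.npz',img=d['img'],K=d['intrinsics'],T=d['cam_to_world'])
    cv2.imwrite('pics/'+f+'.png',cv2.cvtColor(d['img'],cv2.COLOR_RGB2BGR)); return d
def load(f):
    d=np.load('pics/'+f+'.npz'); return d['img'],d['K'],d['T']
def ray(f,u,v):
    _,K,T=load(f); d=T[:3,:3]@np.linalg.inv(K)@[u,v,1.]; return T[:3,3],d/np.linalg.norm(d)
def onz(f,u,v,z):
    o,d=ray(f,u,v); return o+d*(z-o[2])/d[2]
def proj(f,P):
    _,K,T=load(f); p=K@(T[:3,:3].T@(np.array(P,float)-T[:3,3])); return p[:2]/p[2]
def tri(f1,p1,f2,p2):
    o1,d1=ray(f1,*p1);o2,d2=ray(f2,*p2)
    s=np.linalg.lstsq(np.c_[d1,-d2],o2-o1,rcond=None)[0]
    a=o1+s[0]*d1;b=o2+s[1]*d2; return (a+b)/2,np.linalg.norm(a-b)
E
python3 - <<'E'
from h import *
a=grab('scene','s0');b=grab('top','t0')
for d in(a,b): print(d['intrinsics'][0],d['cam_to_world'].round(2))
print(ctrl.get_obs())
E
```

```text
[475.53783216   0.         316.0817408 ] [[-3.70000e-01  7.90000e-01 -4.90000e-01  1.27480e+03]
 [ 9.30000e-01  3.10000e-01 -1.90000e-01  2.26100e+02]
 [-0.00000e+00 -5.20000e-01 -8.50000e-01  1.48256e+03]
 [ 0.00000e+00  0.00000e+00  0.00000e+00  1.00000e+00]]
[436.85151013   0.         323.19876707] [[-3.00000e-02 -1.00000e+00  7.00000e-02  3.99940e+02]
 [-1.00000e+00  3.00000e-02  0.00000e+00 -9.40100e+01]
 [-0.00000e+00 -7.00000e-02 -1.00000e+00  1.46079e+03]
 [ 0.00000e+00  0.00000e+00  0.00000e+00  1.00000e+00]]
{'t': 0.1, 'qpos': array([-1.18297396e+00,  4.23733480e-01,  1.63058347e+00,  2.72729365e-05,
        1.08861834e+00, -1.89891003e-02]), 'qvel': array([-0.00087467, -0.00110983, -0.00050922,  0.00075944,  0.00023326,
       -0.00095019]), 'joint_torque': array([-7.76388788e-04, -5.45614493e+01, -2.74325216e+01,  6.44658459e-02,
        1.87762961e-02, -3.67353482e-05]), 'ee_pos': array([ 247.24121854, -573.74926811,  404.0104223 ]), 'orientation': array([-3.07553346e+00, -6.34333621e-01,  3.49289570e-04]), 'ft_force': array([ 0.72794853,  0.30050563, -0.20539892]), 'moment': array([ 0.03805398, -0.01844541, -0.01197602]), 'width': 87.83442370848056}
```

View pics/s0.png

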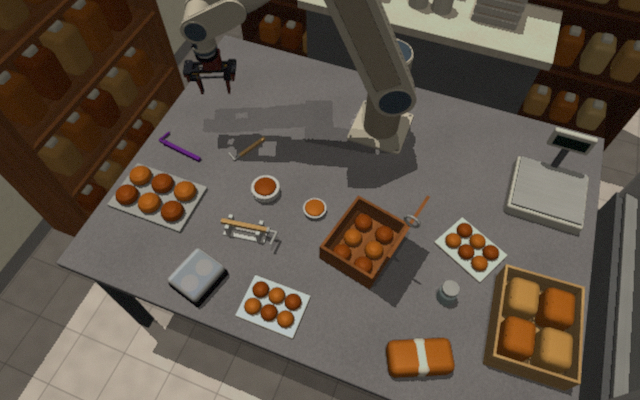

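View pics/t0.png

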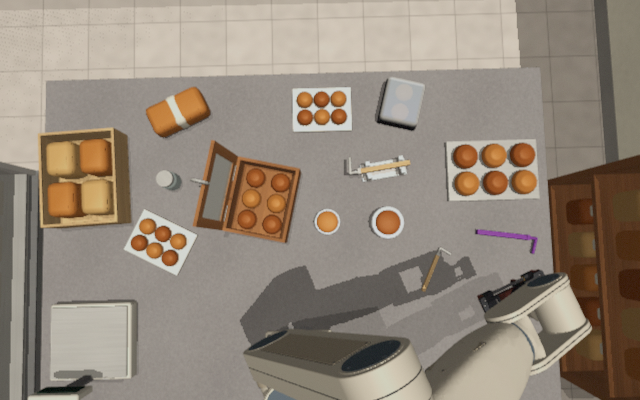

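The scene shows three pole-like things, given as top-view pixels: a purple one at (507,236), a small bare one on the counter at (435,268), and a larger wooden one in the metal rest at (380,168). The one in the rest fits, because it isn't purple and it's the larger of the other two. I'll confirm that in a crop.

Run:
```python
from h import *
t=cv2.imread('pics/t0.png');s=cv2.imread('pics/s0.png')
f=lambda im,x,y,w,h,k:cv2.resize(im[y:y+h,x:x+w],None,fx=k,fy=k,interpolation=cv2.INTER_CUBIC)
A=np.hstack([f(t,335,135,100,75,4),f(s,210,195,100,75,4)])
B=np.hstack([f(t,180,130,133,100,3)[:,:400],f(s,310,180,133,100,3)[:,:400]])
w=min(A.shape[1],B.shape[1]);cv2.imwrite('pics/c0.png',np.vstack([A[:,:w],B[:,:w]]))
```

```text
(no output)
```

View pics/c0.png

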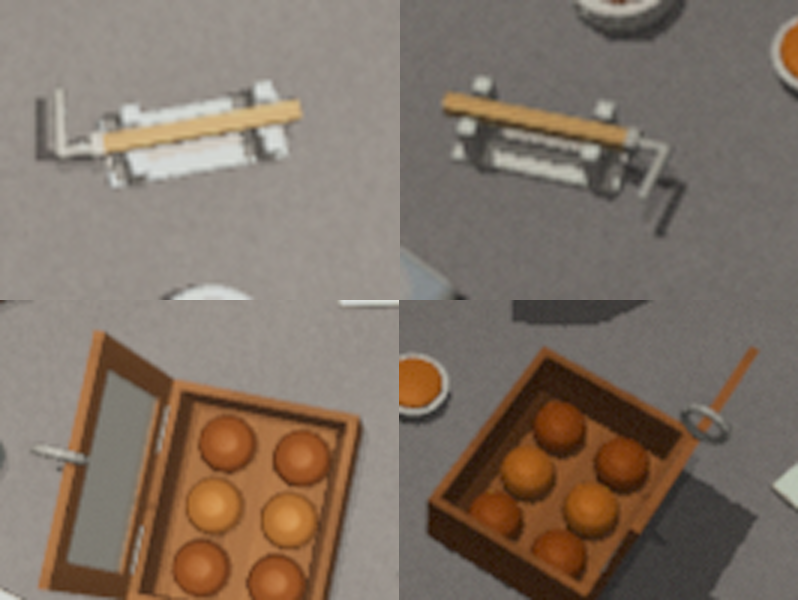

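The crop confirms it: the wooden pole in the aluminium rest has its steel hook pointing world +x, about (350,165) in top view. The lid is raised and its ring eye is near (199,182) in top and (412,221) in scene. Next I'll measure.

Run:
```python
from h import *
def m(f,x0,y0,x1,y1,lo,hi):
    im=load(f)[0];h=cv2.cvtColor(im,cv2.COLOR_RGB2HSV);k=cv2.inRange(h,lo,hi);q=np.zeros_like(k);q[y0:y1,x0:x1]=k[y0:y1,x0:x1];return q
# pole bar
for f,b in(('t0',(335,140,430,190)),('s0',(205,205,285,250))):
    k=m(f,*b,(8,70,110),(30,255,255));c=max(cv2.findContours(k,0,1)[0],key=cv2.contourArea)
    r=cv2.minAreaRect(c);bx=cv2.boxPoints(r);print(f,r)
    e=sorted([(bx[i]+bx[(i+1)%4])/2 for i in range(4)],key=lambda p:np.hypot(*(p-r[0])))[2:]
    for p in e:print(' end',p.round(1),onz(f,*p,63).round(1))
    print(' mid',onz(f,*r[0],63).round(1))
P,g=tri('t0',(199,181.7),'s0',(411.7,220.7));print('eye',P.round(1),g)
# case outer rim from clicks
cl=lambda u,v:(180+u/3,130+(v-300)/3)
C={'NE(+x+y)':onz('t0',*cl(176,382),90),'+x-y':onz('t0',*cl(360,418),90),'-x+y':onz('t0',227,233,90),'-x-y':onz('t0',288,242,90)}
for k,v in C.items():print(k,v.round(1))
# scene: rim corners
cs=lambda u,v:(310+(u-400)/3,180+(v-300)/3)
for n,p in(('a',(545,350)),('b',(692,437)),('c',(590,595)),('d',(430,500))):print(n,onz('s0',*cs(*p),90).round(1))
# foil pie etc
print('pie',onz('t0',327,222,32),'pans',onz('t0',402,102,50),'bowl',onz('t0',387,222,32),'jar',onz('t0',166,180,85))
```

```text
t0 ((385.0452575683594, 166.26370239257812), (5.322359085083008, 49.337432861328125), 80.27242279052734)
 end [409.4 162.1] [ 645.4 -374.8   63. ]
 end [360.7 170.4] [ 622.5 -216.9   63. ]
 mid [ 634.  -295.8   63. ]
s0 ((243.38461303710938, 224.07693481445312), (46.28340530395508, 4.706787109375), 11.309932708740234)
 end [266.1 228.6] [ 622.2 -214.6   63. ]
 end [220.7 219.5] [ 647.1 -374.2   63. ]
 mid [ 634.6 -294.    63. ]
eye [564.  234.3 313.3] 0.47937100196322996
NE(+x+y) [670.6 171.5  90. ]
+x-y [626.9 -22.4  90. ]
-x+y [431.6 211.   90. ]
-x-y [398.4  20.4  90. ]
a [403.3  38.6  90. ]
b [451.8 227.7  90. ]
c [672.5 180.   90. ]
d [631.1 -15.2  90. ]
pie [ 460.23475663 -103.7302548    32.        ] pans [ 848.28279763 -361.30116083   50.        ] bowl [ 455.02356395 -299.89813317   32.        ] jar [604.99170638 404.205338    85.        ]
```

Checks: the eye solves to case x≈0 and q≈1.70, and height and reach agree. The case centre is near (535.5,102.5) with yaw −12.2°. The pole origin is near (633.5,−291) with yaw +8.6°. Moving above the rest.

Request:
send_rows([
  {"translation":[0.1,0.07,-0.03],"twist":[0,0,0.07]},
  {"translation":[0.2,0.14,-0.05],"twist":[0,0,0.14]},
  {"translation":[0.3,0.21,-0.08],"twist":[0,0,0.2]},
  {"translation":[0.4,0.28,-0.1],"twist":[0,0,0.27]},
  {"translation":[0.5,0.36,-0.13],"twist":[0,0,0.34]},
  {"translation":[0.6,0.43,-0.15],"twist":[0,0,0.4]},
  {"translation":[0.7,0.5,-0.18],"twist":[0,0,0.47]},
  {"translation":[0.8,0.57,-0.2],"twist":[0,0,0.54]},
  {"translation":[0.9,0.64,-0.23],"twist":[0,0,0.6]},
  {"translation":[1,0.71,-0.25],"twist":[0,0,0.66]},
], grip=-1)

```text
t: 1.1
ee_pos: [348.1, -502.4, 379.4]
orientation: [-2.929, -1.135, 0.0]
ft_force: [1.0, 0.3, 0.6]
width: 87.8
```

Request:
send_rows([
  {"translation":[0.1,0.07,-0.03],"twist":[0,0,0.07]},
  {"translation":[0.2,0.14,-0.05],"twist":[0,0,0.14]},
  {"translation":[0.3,0.21,-0.08],"twist":[0,0,0.2]},
  {"translation":[0.4,0.28,-0.1],"twist":[0,0,0.27]},
  {"translation":[0.5,0.36,-0.13],"twist":[0,0,0.34]},
  {"translation":[0.6,0.43,-0.15],"twist":[0,0,0.4]},
  {"translation":[0.7,0.5,-0.18],"twist":[0,0,0.47]},
  {"translation":[0.8,0.57,-0.2],"twist":[0,0,0.54]},
  {"translation":[0.9,0.64,-0.23],"twist":[0,0,0.6]},
  {"translation":[1,0.71,-0.25],"twist":[0,0,0.66]},
])

```text
t: 2.1
ee_pos: [448.1, -431.3, 354.3]
orientation: [-2.703, -1.601, 0.0]
ft_force: [0.3, 0.2, 0.7]
width: 87.9
```

Request:
send_rows([
  {"translation":[0.1,0.07,-0.03],"twist":[0,0,0.07]},
  {"translation":[0.2,0.14,-0.05],"twist":[0,0,0.14]},
  {"translation":[0.3,0.21,-0.08],"twist":[0,0,0.2]},
  {"translation":[0.4,0.28,-0.1],"twist":[0,0,0.27]},
  {"translation":[0.5,0.36,-0.13],"twist":[0,0,0.34]},
  {"translation":[0.6,0.43,-0.15],"twist":[0,0,0.4]},
  {"translation":[0.7,0.5,-0.18],"twist":[0,0,0.47]},
  {"translation":[0.8,0.57,-0.2],"twist":[0,0,0.54]},
  {"translation":[0.9,0.64,-0.23],"twist":[0,0,0.6]},
  {"translation":[1,0.71,-0.25],"twist":[0,0,0.66]},
])

```text
t: 3.1
ee_pos: [548.1, -360.4, 329.4]
orientation: [-2.403, -2.023, 0.0]
ft_force: [0.6, -0.4, -0.0]
width: 87.6
```

Request:
send_rows([
  {"translation":[0.1,0.07,0],"twist":[0,0,0.07]},
  {"translation":[0.2,0.14,0],"twist":[0,0,0.14]},
  {"translation":[0.3,0.21,0],"twist":[0,0,0.2]},
  {"translation":[0.4,0.28,0],"twist":[0,0,0.27]},
  {"translation":[0.5,0.36,0],"twist":[0,0,0.34]},
  {"translation":[0.6,0.43,0],"twist":[0,0,0.4]},
  {"translation":[0.7,0.5,0],"twist":[0,0,0.47]},
  {"translation":[0.8,0.57,0],"twist":[0,0,0.54]},
  {"translation":[0.86,0.64,0],"twist":[0,0,0.6]},
  {"translation":[0.86,0.7,0],"twist":[0,0,0.65]},
])

```text
t: 4.1
ee_pos: [634.1, -290.3, 329.6]
orientation: [2.044, 2.385, 0.0]
ft_force: [0.1, 0.2, 0.0]
width: 87.6
```

Run:
```python
from h import *
grab('wrist','w1')
o=ctrl.get_obs();Rm=R.from_rotvec(o['orientation']).as_matrix()
print(o['t'],o['ee_pos'].round(1),Rm.round(3),o['qpos'].round(2))
print('jaw angle',np.degrees(np.arctan2(Rm[1,1],Rm[0,1])))
for p in ((633.5,-290.5,63),(646.3,-374.5,63)):print(proj('w1',p))
```

```text
4.15 [ 633.6 -289.5  329.5] [[-0.154  0.988 -0.001]
 [ 0.988  0.154  0.001]
 [ 0.001 -0.    -1.   ]] [-0.45  0.61  1.51  0.    1.03 -0.6 ]
jaw angle 8.881214863681803
[320.25894639 210.94408652]
[320.16548293 312.70091511]
```

View pics/w1.png

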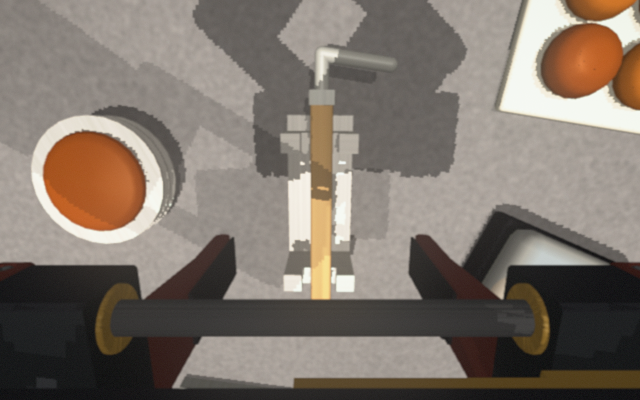

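The wrist view shows the bar on axis at column ~321, its ferrule end at row ~90, the hook bend at (322,52), the hook tip at (394,64), and the post cheeks at rows ~123–153 and 262–291. Computing offsets from these.

Run:
```python
from h import *
y=np.radians(8.6);ex=np.array([np.cos(y),np.sin(y)]);ey=np.array([-np.sin(y),np.cos(y)])
o=np.array([633.5,-290.5])
for n,p,z in(('ferrule end',(321,90),63),('wood end',(321,104),63),('bend',(322,52),54),('fingertip',(394,64),54),('midfinger',(360,57),54),('bar rear edge',(319.5,298),63),('front post tops far edge',(320,116),59),('front near',(320,153),59),('rear far',(320,252),59),('rear near',(320,291),59)):
    q=onz('w1',*p,z)[:2];d=q-o;print(n,q.round(1),'pole frame',(d@ex).round(1),(d@ey).round(1))
```

```text
ferrule end [ 621.  -205.9] pole frame 0.3 85.5
wood end [ 622.4 -214.9] pole frame 0.4 76.4
bend [ 617.8 -180.5] pole frame 0.9 111.1
fingertip [ 668.4 -180.5] pole frame 51.0 103.5
midfinger [ 644.3 -179.7] pole frame 27.2 108.0
bar rear edge [ 643.8 -361.6] pole frame -0.5 -71.8
front post tops far edge [ 622.9 -222.9] pole frame -0.3 68.4
front near [ 626.9 -248.6] pole frame -0.3 42.4
rear far [ 638.5 -324.4] pole frame -0.2 -34.3
rear near [ 643.6 -357.6] pole frame -0.1 -67.9
```

The pole origin agrees to within 1 mm, so I'm descending and gripping.

Request:
send_rows([
  {"translation":[0,0,-0.1]},
  {"translation":[0,0,-0.2]},
  {"translation":[0,0,-0.3]},
  {"translation":[0,0,-0.4]},
  {"translation":[0,0,-0.5]},
  {"translation":[0,0,-0.6]},
  {"translation":[0,0,-0.7]},
  {"translation":[0,0,-0.8]},
  {"translation":[0,0,-0.9]},
  {"translation":[0,0,-1.0]},
])

```text
validation failed for argument at $.co...
```

Request:
send_rows([
  {"translation":[0,0,-0.06]},
  {"translation":[0,0,-0.12]},
  {"translation":[0,0,-0.12]},
  {"translation":[0,0,-0.12]},
  {"translation":[0,0,-0.12]},
  {"translation":[0,0,-0.12]},
  {"translation":[0,0,-0.12]},
  {"translation":[0,0,-0.12]},
  {"translation":[0,0,-0.12]},
  {"translation":[0,0,-0.12]},
])

```text
validation failed for argument at $.co...
```

Request:
send_rows([
  {"translation":[0,0,0]},
  {"translation":[0,0,0]},
  {"translation":[0,0,0]},
  {"translation":[0,0,0]},
  {"translation":[0,0,0]},
  {"translation":[0,0,0]},
  {"translation":[0,0,0]},
  {"translation":[0,0,0]},
  {"translation":[0,0,0]},
  {"translation":[0,0,0]},
], grip=1)

```text
validation failed for argument at $.co...
```

Request:
send_rows([
  {"translation":[0,0,-0.1],"twist":[0,0,0]},
  {"translation":[0,0,-0.2],"twist":[0,0,0]},
  {"translation":[0,0,-0.3],"twist":[0,0,0]},
  {"translation":[0,0,-0.4],"twist":[0,0,0]},
  {"translation":[0,0,-0.5],"twist":[0,0,0]},
  {"translation":[0,0,-0.6],"twist":[0,0,0]},
  {"translation":[0,0,-0.7],"twist":[0,0,0]},
  {"translation":[0,0,-0.8],"twist":[0,0,0]},
  {"translation":[0,0,-0.9],"twist":[0,0,0]},
  {"translation":[0,0,-1.0],"twist":[0,0,0]},
])

```text
t: 5.15
ee_pos: [633.3, -291.0, 228.9]
orientation: [2.047, 2.383, -0.0]
ft_force: [0.1, -0.2, -0.2]
width: 88.1
```

Request:
send_rows([
  {"translation":[0,0,-0.06],"twist":[0,0,0]},
  {"translation":[0,0,-0.12],"twist":[0,0,0]},
  {"translation":[0,0,-0.12],"twist":[0,0,0]},
  {"translation":[0,0,-0.12],"twist":[0,0,0]},
  {"translation":[0,0,-0.12],"twist":[0,0,0]},
  {"translation":[0,0,-0.12],"twist":[0,0,0]},
  {"translation":[0,0,-0.12],"twist":[0,0,0]},
  {"translation":[0,0,-0.12],"twist":[0,0,0]},
  {"translation":[0,0,-0.12],"twist":[0,0,0]},
  {"translation":[0,0,-0.12],"twist":[0,0,0]},
])

```text
t: 6.15
ee_pos: [633.3, -291.0, 217.7]
orientation: [2.048, 2.383, -0.0]
ft_force: [-0.1, 0.7, -0.4]
width: 87.8
```

Request:
send_rows([
  {"translation":[0,0,0],"twist":[0,0,0]},
  {"translation":[0,0,0],"twist":[0,0,0]},
  {"translation":[0,0,0],"twist":[0,0,0]},
  {"translation":[0,0,0],"twist":[0,0,0]},
  {"translation":[0,0,0],"twist":[0,0,0]},
  {"translation":[0,0,0],"twist":[0,0,0]},
  {"translation":[0,0,0],"twist":[0,0,0]},
  {"translation":[0,0,0],"twist":[0,0,0]},
  {"translation":[0,0,0],"twist":[0,0,0]},
  {"translation":[0,0,0],"twist":[0,0,0]},
], grip=1)

```text
t: 7.15
ee_pos: [633.3, -291.0, 217.7]
orientation: [2.047, 2.383, -0.0]
ft_force: [-0.2, 0.6, -0.2]
width: 15.9
```

Request:
send_rows([
  {"translation":[0,0,0.05],"twist":[0,0,0]},
  {"translation":[0,0,0.12],"twist":[0,0,0]},
  {"translation":[0,0,0.22],"twist":[0,0,0]},
  {"translation":[0,0,0.34],"twist":[0,0,0]},
  {"translation":[0,0,0.46],"twist":[0,0,0]},
  {"translation":[0,0,0.58],"twist":[0,0,0]},
  {"translation":[0,0,0.7],"twist":[0,0,0]},
  {"translation":[0,0,0.82],"twist":[0,0,0]},
  {"translation":[0,0,0.92],"twist":[0,0,0]},
  {"translation":[0,0,1.0],"twist":[0,0,0]},
])

```text
t: 8.15
ee_pos: [633.4, -291.0, 318.8]
orientation: [2.047, 2.382, 0.0]
ft_force: [-0.5, -0.7, -0.7]
width: 15.9
```

Request:
send_rows([
  {"translation":[-0.03,0.08,0.03],"twist":[0,0,-0.01]},
  {"translation":[-0.07,0.17,0.06],"twist":[0,0,-0.03]},
  {"translation":[-0.1,0.26,0.1],"twist":[0,0,-0.04]},
  {"translation":[-0.14,0.35,0.13],"twist":[0,0,-0.06]},
  {"translation":[-0.17,0.44,0.16],"twist":[0,0,-0.07]},
  {"translation":[-0.21,0.52,0.19],"twist":[0,0,-0.09]},
  {"translation":[-0.24,0.61,0.22],"twist":[0,0,-0.1]},
  {"translation":[-0.28,0.7,0.26],"twist":[0,0,-0.12]},
  {"translation":[-0.32,0.78,0.29],"twist":[0,0,-0.13]},
  {"translation":[-0.35,0.87,0.32],"twist":[0,0,-0.145]},
])

```text
t: 9.15
ee_pos: [597.9, -203.3, 350.0]
orientation: [2.133, 2.306, -0.0]
ft_force: [-1.2, 0.7, -0.8]
width: 15.7
```

Request:
send_rows([
  {"translation":[-0.03,0.08,0.03],"twist":[0,0,-0.01]},
  {"translation":[-0.07,0.17,0.06],"twist":[0,0,-0.03]},
  {"translation":[-0.1,0.26,0.1],"twist":[0,0,-0.04]},
  {"translation":[-0.14,0.35,0.13],"twist":[0,0,-0.06]},
  {"translation":[-0.17,0.44,0.16],"twist":[0,0,-0.07]},
  {"translation":[-0.21,0.52,0.19],"twist":[0,0,-0.09]},
  {"translation":[-0.24,0.61,0.22],"twist":[0,0,-0.1]},
  {"translation":[-0.28,0.7,0.26],"twist":[0,0,-0.12]},
  {"translation":[-0.32,0.78,0.29],"twist":[0,0,-0.13]},
  {"translation":[-0.35,0.87,0.32],"twist":[0,0,-0.145]},
])

```text
t: 10.15
ee_pos: [563.0, -116.3, 382.0]
orientation: [2.215, 2.227, -0.0]
ft_force: [0.6, -0.9, -0.1]
width: 15.4
```

Request:
send_rows([
  {"translation":[-0.03,0.08,0.03],"twist":[0,0,-0.01]},
  {"translation":[-0.07,0.17,0.06],"twist":[0,0,-0.03]},
  {"translation":[-0.1,0.26,0.1],"twist":[0,0,-0.04]},
  {"translation":[-0.14,0.35,0.13],"twist":[0,0,-0.06]},
  {"translation":[-0.17,0.44,0.16],"twist":[0,0,-0.07]},
  {"translation":[-0.21,0.52,0.19],"twist":[0,0,-0.09]},
  {"translation":[-0.24,0.61,0.22],"twist":[0,0,-0.1]},
  {"translation":[-0.28,0.7,0.26],"twist":[0,0,-0.12]},
  {"translation":[-0.32,0.78,0.29],"twist":[0,0,-0.13]},
  {"translation":[-0.35,0.87,0.32],"twist":[0,0,-0.145]},
])

```text
t: 11.15
ee_pos: [527.9, -29.3, 414.0]
orientation: [2.295, 2.146, -0.0]
ft_force: [0.4, -0.3, -1.4]
width: 15.8
```

Request:
send_rows([
  {"translation":[-0.03,0.08,0.03],"twist":[0,0,-0.01]},
  {"translation":[-0.07,0.17,0.06],"twist":[0,0,-0.03]},
  {"translation":[-0.1,0.26,0.1],"twist":[0,0,-0.04]},
  {"translation":[-0.14,0.35,0.13],"twist":[0,0,-0.06]},
  {"translation":[-0.17,0.44,0.16],"twist":[0,0,-0.07]},
  {"translation":[-0.21,0.52,0.19],"twist":[0,0,-0.09]},
  {"translation":[-0.24,0.61,0.22],"twist":[0,0,-0.1]},
  {"translation":[-0.28,0.7,0.26],"twist":[0,0,-0.12]},
  {"translation":[-0.32,0.78,0.29],"twist":[0,0,-0.13]},
  {"translation":[-0.35,0.87,0.32],"twist":[0,0,-0.145]},
])

```text
t: 12.15
ee_pos: [492.9, 57.7, 446.0]
orientation: [2.371, 2.061, -0.0]
ft_force: [-0.8, -1.1, -1.0]
width: 15.7
```

Run:
```python
from h import *
grab('wrist','w2');grab('top','t2');grab('scene','s2')
o=ctrl.get_obs();Rm=R.from_rotvec(o['orientation']).as_matrix()
print(o['t'],o['ee_pos'].round(1),o['qpos'].round(2),np.degrees(np.arctan2(Rm[1,1],Rm[0,1])))
a=np.arctan2(Rm[1,1],Rm[0,1]);p=o['ee_pos']
hk=p+[24*np.cos(a)-109*np.sin(a),24*np.sin(a)+109*np.cos(a),-163.7];print('hook',hk.round(1))
for f in('w2','t2','s2'):print(f,proj(f,hk).round(1),'eye',proj(f,(564,234.3,313.4)).round(1))
I=cv2.imread
f=lambda n,x,y,k:cv2.resize(I('pics/%s.png'%n)[y:y+75,x:x+100],None,fx=k,fy=k,interpolation=cv2.INTER_CUBIC)
e1=proj('t2',hk).astype(int);e2=proj('s2',hk).astype(int)
w=cv2.resize(I('pics/w2.png'),(480,300))
A=np.hstack([f('t2',e1[0]-50,e1[1]-40,4),f('s2',e2[0]-50,e2[1]-40,4)])
cv2.imwrite('pics/c2.png',np.vstack([A,np.hstack([w,np.zeros((300,320,3),np.uint8)])]));print(e1,e2)
```

```text
12.3 [493.2  57.5 445.9] [ 0.09  0.18  1.87 -0.    1.09  0.23] -7.90932086671747
hook [532.  162.2 282.2]
w2 [384.3   4. ] eye [ 515.1 -400.6]
t2 [228.8 194.3] eye [198.9 181.7]
s2 [388.9 209.2] eye [411.6 220.7]
[228 194] [388 209]
```

View pics/c2.png

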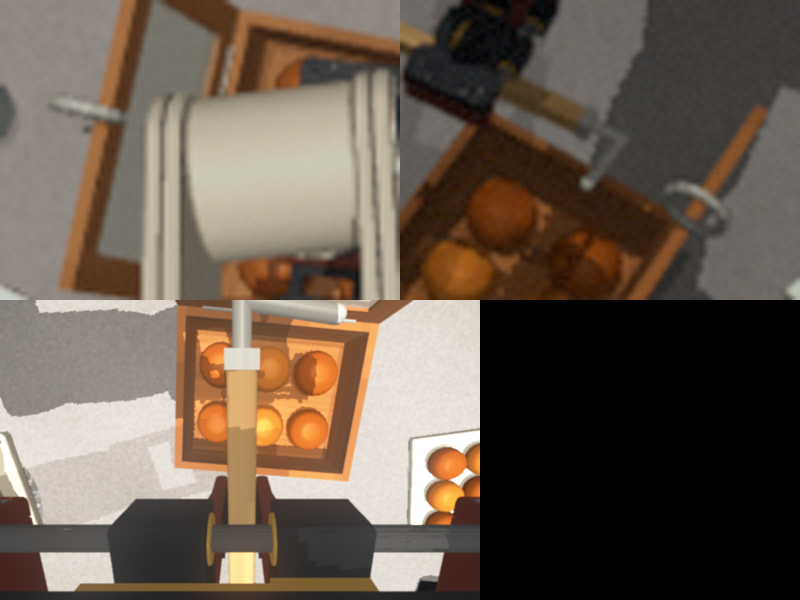

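The scene view has the finger midpoint at (388,209), exactly where the kinematics predict, and the eye still at (412,221). The pole is straight in the grip. Moving to the pre-insertion pose, then inserting along case +x.

Request:
send_rows([
  {"translation":[-0.03,0.08,0.03],"twist":[0,0,-0.01]},
  {"translation":[-0.07,0.17,0.06],"twist":[0,0,-0.03]},
  {"translation":[-0.1,0.26,0.1],"twist":[0,0,-0.04]},
  {"translation":[-0.14,0.35,0.13],"twist":[0,0,-0.06]},
  {"translation":[-0.17,0.44,0.16],"twist":[0,0,-0.07]},
  {"translation":[-0.21,0.52,0.19],"twist":[0,0,-0.09]},
  {"translation":[-0.24,0.61,0.22],"twist":[0,0,-0.1]},
  {"translation":[-0.28,0.7,0.26],"twist":[0,0,-0.12]},
  {"translation":[-0.32,0.8,0.29],"twist":[0,0,-0.13]},
  {"translation":[-0.34,0.88,0.32],"twist":[0,0,-0.145]},
])

```text
t: 13.3
ee_pos: [458.9, 145.9, 477.9]
orientation: [-2.444, -1.974, -0.0]
ft_force: [0.4, 0.9, -1.2]
width: 15.5
```

Request:
send_rows([
  {"translation":[0.06,-0.01,0],"twist":[0,0,0]},
  {"translation":[0.12,-0.03,0],"twist":[0,0,0]},
  {"translation":[0.18,-0.04,0],"twist":[0,0,0]},
  {"translation":[0.24,-0.05,0],"twist":[0,0,0]},
  {"translation":[0.3,-0.06,0],"twist":[0,0,0]},
  {"translation":[0.36,-0.08,0],"twist":[0,0,0]},
  {"translation":[0.42,-0.09,0],"twist":[0,0,0]},
  {"translation":[0.48,-0.1,0],"twist":[0,0,0]},
  {"translation":[0.54,-0.12,0],"twist":[0,0,0]},
  {"translation":[0.59,-0.13,0],"twist":[0,0,0]},
])

```text
t: 14.3
ee_pos: [518.8, 131.9, 477.6]
orientation: [2.444, 1.974, -0.0]
ft_force: [0.8, -0.9, -0.6]
width: 16.2
```

```bash
cat >> h.py <<'E'
def hook(o):
    Rm=R.from_rotvec(o['orientation']).as_matrix();a=np.arctan2(Rm[1,1],Rm[0,1])
    return o['ee_pos']+[24*np.cos(a)-109*np.sin(a),24*np.sin(a)+109*np.cos(a),-163.7]
YW=np.radians(-12.15);EX=np.array([np.cos(YW),np.sin(YW),0]);EY=np.array([-np.sin(YW),np.cos(YW),0]);CC=np.array([535.5,102.5,0])
def eye(q):return CC+EY*(100-226*np.cos(q)+5*np.sin(q))+[0,0,90+226*np.sin(q)+5*np.cos(q)]
def case(p):p=np.array(p)-CC;return np.array([p@EX,p@EY,p[2]])
def crop(n,c,name,k=5,w=130,h=100):
    im=cv2.imread('pics/%s.png'%n);x,y=int(max(0,c[0]-w/2)),int(max(0,c[1]-h/2))
    cv2.imwrite('pics/%s.png'%name,cv2.resize(im[y:y+h,x:x+w],None,fx=k,fy=k,interpolation=cv2.INTER_CUBIC));print('crop origin',x,y)
E
python3 - <<'E'
from h import *
grab('scene','s3');o=ctrl.get_obs();h=hook(o)
print(o['t'],o['ee_pos'].round(1),o['ft_force'].round(1),'hook',h.round(1),case(h).round(1),'eye',eye(1.703).round(1))
print(proj('s3',h),proj('s3',eye(1.703)));crop('s3',proj('s3',h),'c3')
# swing waypoints: hook at eye, TCP shifts from now per q
for q in np.arange(1.7,-.01,-.1):
    d=eye(q)-eye(1.7);print(round(q,1),d.round(1))
E
```

```text
14.35 [519.4 131.8 477.7] [ 0.5 -0.1 -0.9] hook [565.7 233.3 314. ] [  2.  134.3 314. ] eye [563.9 234.2 313.4]
[411.15258718 220.98157379] [411.59975163 220.65178323]
crop origin 346 170
1.7 [0. 0. 0.]
1.6 [ -4.7 -22.    2.3]
1.5 [ -9.5 -44.1   2.3]
1.4 [-14.2 -66.    0.1]
1.3 [-18.9 -87.7  -4.4]
1.2 [ -23.4 -108.8  -11. ]
1.1 [ -27.8 -129.2  -19.8]
1.0 [ -32.  -148.6  -30.6]
0.9 [ -35.9 -166.8  -43.3]
0.8 [ -39.6 -183.7  -57.9]
0.7 [ -42.9 -199.1  -74.1]
0.6 [ -45.8 -212.9  -91.7]
0.5 [ -48.4 -224.9 -110.7]
0.4 [ -50.6 -234.9 -130.9]
0.3 [ -52.3 -242.9 -151.9]
0.2 [ -53.6 -248.9 -173.7]
0.1 [ -54.4 -252.7 -195.9]
-0.0 [ -54.7 -254.3 -218.5]
```

View pics/c3.png

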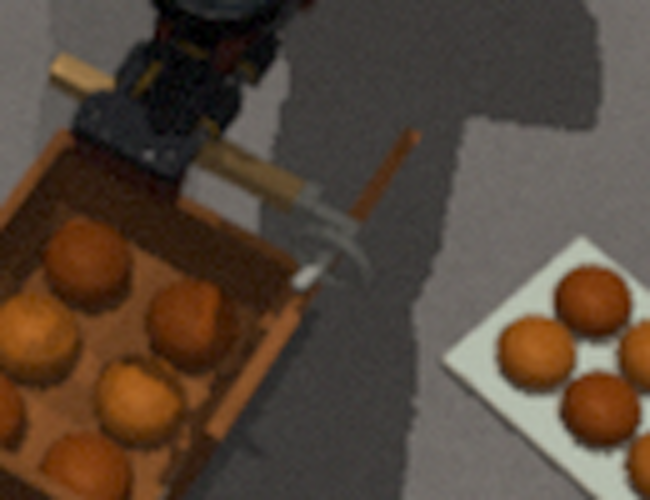

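The crop shows the finger through the ring, with its tip at about (300,280) on the near side. Computing arc rows of 0.03 rad each, so about 0.3 rad/s.

Run:
```python
from h import *
for a in (1.7,1.4,1.1,.8,.5,.2):
    print(a,[ [float(x) for x in ((eye(a-.03*k)-eye(a))/100).round(2)] for k in range(1,11)])
```

```text
1.7 [[-0.01, -0.07, 0.01], [-0.03, -0.13, 0.02], [-0.04, -0.2, 0.02], [-0.06, -0.26, 0.02], [-0.07, -0.33, 0.03], [-0.09, -0.4, 0.02], [-0.1, -0.46, 0.02], [-0.11, -0.53, 0.02], [-0.13, -0.59, 0.01], [-0.14, -0.66, 0.0]]
1.4 [[-0.01, -0.07, -0.01], [-0.03, -0.13, -0.02], [-0.04, -0.2, -0.04], [-0.06, -0.26, -0.06], [-0.07, -0.32, -0.08], [-0.08, -0.39, -0.1], [-0.1, -0.45, -0.12], [-0.11, -0.51, -0.14], [-0.12, -0.57, -0.17], [-0.14, -0.63, -0.2]]
1.1 [[-0.01, -0.06, -0.03], [-0.03, -0.12, -0.06], [-0.04, -0.18, -0.1], [-0.05, -0.23, -0.13], [-0.06, -0.29, -0.17], [-0.07, -0.34, -0.21], [-0.08, -0.39, -0.25], [-0.1, -0.45, -0.29], [-0.11, -0.5, -0.34], [-0.12, -0.55, -0.38]]
0.8 [[-0.01, -0.05, -0.05], [-0.02, -0.09, -0.1], [-0.03, -0.14, -0.14], [-0.04, -0.18, -0.2], [-0.05, -0.23, -0.25], [-0.06, -0.27, -0.3], [-0.07, -0.3, -0.36], [-0.07, -0.34, -0.41], [-0.08, -0.38, -0.47], [-0.09, -0.41, -0.53]]
0.5 [[-0.01, -0.03, -0.06], [-0.01, -0.06, -0.12], [-0.02, -0.09, -0.18], [-0.03, -0.12, -0.24], [-0.03, -0.14, -0.31], [-0.04, -0.17, -0.37], [-0.04, -0.19, -0.43], [-0.04, -0.21, -0.5], [-0.05, -0.22, -0.56], [-0.05, -0.24, -0.63]]
0.2 [[-0.0, -0.01, -0.07], [-0.01, -0.03, -0.13], [-0.01, -0.04, -0.2], [-0.01, -0.04, -0.27], [-0.01, -0.05, -0.34], [-0.01, -0.05, -0.4], [-0.01, -0.05, -0.47], [-0.01, -0.05, -0.54], [-0.01, -0.05, -0.61], [-0.01, -0.05, -0.67]]
```

Request:
send_rows([
  {"translation":[-0.01,-0.07,0.01],"twist":[0,0,0]},
  {"translation":[-0.03,-0.13,0.02],"twist":[0,0,0]},
  {"translation":[-0.04,-0.2,0.02],"twist":[0,0,0]},
  {"translation":[-0.06,-0.26,0.02],"twist":[0,0,0]},
  {"translation":[-0.07,-0.33,0.03],"twist":[0,0,0]},
  {"translation":[-0.09,-0.4,0.02],"twist":[0,0,0]},
  {"translation":[-0.1,-0.46,0.02],"twist":[0,0,0]},
  {"translation":[-0.11,-0.53,0.02],"twist":[0,0,0]},
  {"translation":[-0.13,-0.59,0.01],"twist":[0,0,0]},
  {"translation":[-0.14,-0.66,0],"twist":[0,0,0]},
])

```text
t: 15.35
ee_pos: [504.2, 65.5, 477.6]
orientation: [2.443, 1.975, 0.0]
ft_force: [0.4, 2.6, -0.9]
width: 15.8
```

Request:
send_rows([
  {"translation":[-0.01,-0.07,-0.01],"twist":[0,0,0]},
  {"translation":[-0.03,-0.13,-0.02],"twist":[0,0,0]},
  {"translation":[-0.04,-0.2,-0.04],"twist":[0,0,0]},
  {"translation":[-0.06,-0.26,-0.06],"twist":[0,0,0]},
  {"translation":[-0.07,-0.32,-0.08],"twist":[0,0,0]},
  {"translation":[-0.08,-0.39,-0.1],"twist":[0,0,0]},
  {"translation":[-0.1,-0.45,-0.12],"twist":[0,0,0]},
  {"translation":[-0.11,-0.51,-0.14],"twist":[0,0,0]},
  {"translation":[-0.12,-0.57,-0.17],"twist":[0,0,0]},
  {"translation":[-0.14,-0.63,-0.2],"twist":[0,0,0]},
])

```text
t: 16.35
ee_pos: [490.3, 2.5, 457.5]
orientation: [2.443, 1.974, 0.0]
ft_force: [0.9, 0.7, -0.9]
width: 15.8
```

Run:
```python
from h import *
grab('scene','s4');o=ctrl.get_obs();h=hook(o)
print(o['t'],o['ee_pos'].round(1),o['ft_force'].round(1),o['moment'].round(2),'hook',h.round(1),case(h).round(1))
print(proj('s4',h));crop('s4',proj('s4',h),'c4')
for q in(1.1,1.15,1.2):print(q,proj('s4',eye(q)))
```

```text
16.4 [489.9   2.  457. ] [-0.4 -0.3 -0.2] [ 0.15 -0.12  0.05] hook [536.3 103.5 293.3] [  0.5   1.1 293.3]
[369.811432   202.16917678]
crop origin 304 152
1.1 [370.15932256 202.09837205]
1.15 [373.36428281 202.92753422]
1.2 [376.64785267 203.89408167]
```

View pics/c4.png

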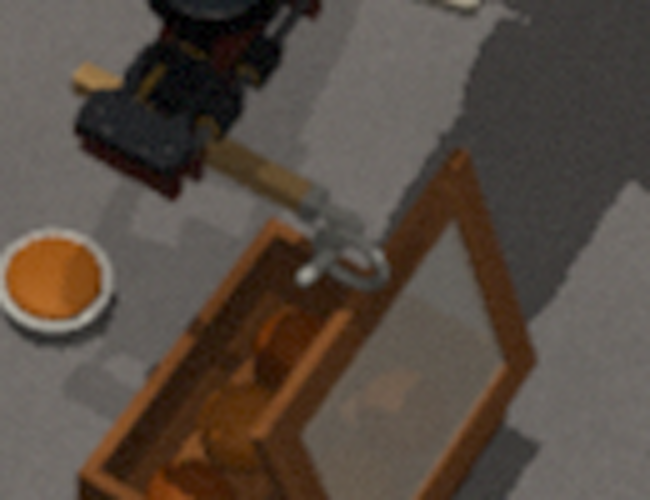

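The lid follows with the finger still in the ring. The ring centre is at about (375,204), so q≈1.17. I'll continue the arc.

Request:
send_rows([
  {"translation":[-0.01,-0.06,-0.03],"twist":[0,0,0]},
  {"translation":[-0.03,-0.12,-0.06],"twist":[0,0,0]},
  {"translation":[-0.04,-0.18,-0.1],"twist":[0,0,0]},
  {"translation":[-0.05,-0.23,-0.13],"twist":[0,0,0]},
  {"translation":[-0.06,-0.29,-0.17],"twist":[0,0,0]},
  {"translation":[-0.07,-0.34,-0.21],"twist":[0,0,0]},
  {"translation":[-0.08,-0.39,-0.25],"twist":[0,0,0]},
  {"translation":[-0.1,-0.45,-0.29],"twist":[0,0,0]},
  {"translation":[-0.11,-0.5,-0.34],"twist":[0,0,0]},
  {"translation":[-0.12,-0.55,-0.38],"twist":[0,0,0]},
])

```text
t: 17.4
ee_pos: [478.2, -52.4, 419.2]
orientation: [-2.444, -1.974, 0.0]
ft_force: [-0.1, 1.0, -1.1]
width: 15.9
```

Request:
send_rows([
  {"translation":[-0.01,-0.05,-0.05],"twist":[0,0,0]},
  {"translation":[-0.02,-0.09,-0.1],"twist":[0,0,0]},
  {"translation":[-0.03,-0.14,-0.14],"twist":[0,0,0]},
  {"translation":[-0.04,-0.18,-0.2],"twist":[0,0,0]},
  {"translation":[-0.05,-0.23,-0.25],"twist":[0,0,0]},
  {"translation":[-0.06,-0.27,-0.3],"twist":[0,0,0]},
  {"translation":[-0.07,-0.3,-0.36],"twist":[0,0,0]},
  {"translation":[-0.07,-0.34,-0.41],"twist":[0,0,0]},
  {"translation":[-0.08,-0.38,-0.47],"twist":[0,0,0]},
  {"translation":[-0.09,-0.41,-0.53],"twist":[0,0,0]},
])

```text
t: 18.4
ee_pos: [469.3, -93.3, 366.2]
orientation: [2.443, 1.974, 0.0]
ft_force: [1.1, 0.8, 0.0]
width: 15.9
```

Run:
```python
from h import *
grab('scene','s5');o=ctrl.get_obs();h=hook(o)
print(o['t'],o['ee_pos'].round(1),o['ft_force'].round(1),o['moment'].round(2),'hook',h.round(1),case(h).round(1))
print(proj('s5',h));crop('s5',proj('s5',h),'c5')
for q in(.5,.55,.6):print(q,proj('s5',eye(q)))
```

```text
18.45 [468.9 -93.5 365.4] [-0.8 -0.3 -0.7] [ 0.08 -0.07 -0.02] hook [515.2   8.  201.7] [ 1.000e-01 -9.660e+01  2.017e+02]
[340.36686363 202.67556888]
crop origin 275 152
0.5 [340.57710084 202.58237729]
0.55 [342.2970766 201.8562464]
0.6 [344.16473332 201.24379839]
```

View pics/c5.png

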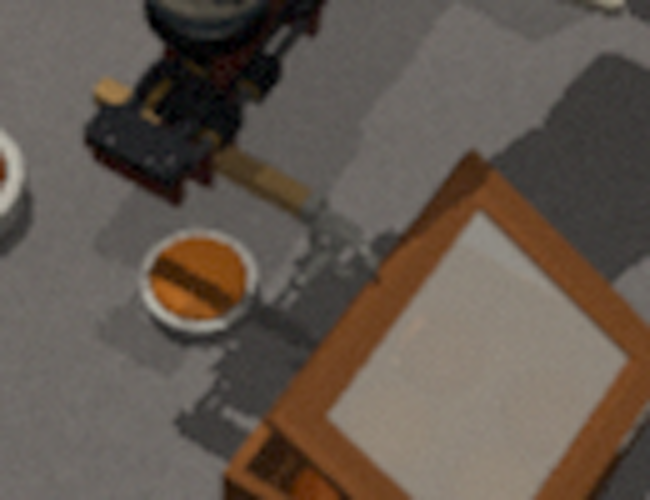

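The finger is in the ring and the lid sits around 0.55 rad, within the mid-range window. Continuing down.

Request:
send_rows([
  {"translation":[-0.01,-0.03,-0.06],"twist":[0,0,0]},
  {"translation":[-0.01,-0.06,-0.12],"twist":[0,0,0]},
  {"translation":[-0.02,-0.09,-0.18],"twist":[0,0,0]},
  {"translation":[-0.03,-0.12,-0.24],"twist":[0,0,0]},
  {"translation":[-0.03,-0.14,-0.31],"twist":[0,0,0]},
  {"translation":[-0.04,-0.17,-0.37],"twist":[0,0,0]},
  {"translation":[-0.04,-0.19,-0.43],"twist":[0,0,0]},
  {"translation":[-0.04,-0.21,-0.5],"twist":[0,0,0]},
  {"translation":[-0.05,-0.22,-0.56],"twist":[0,0,0]},
  {"translation":[-0.05,-0.24,-0.63],"twist":[0,0,0]},
])

```text
t: 19.45
ee_pos: [464.3, -117.0, 303.2]
orientation: [-2.443, -1.975, -0.0]
ft_force: [0.0, 1.0, -0.9]
width: 15.7
```

Request:
send_rows([
  {"translation":[0,-0.01,-0.06],"twist":[0,0,0]},
  {"translation":[-0.01,-0.03,-0.11],"twist":[0,0,0]},
  {"translation":[-0.01,-0.04,-0.17],"twist":[0,0,0]},
  {"translation":[-0.01,-0.04,-0.22],"twist":[0,0,0]},
  {"translation":[-0.01,-0.05,-0.27],"twist":[0,0,0]},
  {"translation":[-0.01,-0.05,-0.33],"twist":[0,0,0]},
  {"translation":[-0.01,-0.05,-0.39],"twist":[0,0,0]},
  {"translation":[-0.01,-0.05,-0.44],"twist":[0,0,0]},
  {"translation":[-0.01,-0.05,-0.5],"twist":[0,0,0]},
  {"translation":[-0.01,-0.05,-0.55],"twist":[0,0,0]},
])

```text
t: 20.45
ee_pos: [463.3, -121.9, 248.2]
orientation: [-2.443, -1.974, 0.0]
ft_force: [0.0, 0.5, -0.1]
width: 15.7
```

Run:
```python
from h import *
grab('scene','s6');o=ctrl.get_obs();h=hook(o)
print(o['t'],o['ee_pos'].round(1),o['ft_force'].round(1),o['moment'].round(2),'hook',h.round(1),case(h).round(1),'eye0',eye(0).round(1),eye(.04)[2])
print(proj('s6',h),proj('s6',eye(0)))
```

```text
20.5 [ 463.1 -121.9  247.6] [-0.8 -0.2 -2.5] [-0.01 -0.1  -0.05] hook [509.4 -20.4  83.9] [   0.4 -125.6   83.9] eye0 [509.  -20.7  95. ] 104.03359005948421
[331.59878692 216.88737009] [331.64361139 215.10946667]
```

Request:
send_rows([
  {"translation":[0,0,-0.01],"twist":[0,0,0]},
  {"translation":[0,0,-0.02],"twist":[0,0,0]},
  {"translation":[0,0,-0.03],"twist":[0,0,0]},
  {"translation":[0,0,-0.04],"twist":[0,0,0]},
  {"translation":[0,0,-0.05],"twist":[0,0,0]},
  {"translation":[0,0,-0.06],"twist":[0,0,0]},
  {"translation":[0,0,-0.07],"twist":[0,0,0]},
  {"translation":[0,0,-0.08],"twist":[0,0,0]},
  {"translation":[0,0,-0.08],"twist":[0,0,0]},
  {"translation":[0,0,-0.08],"twist":[0,0,0]},
])

```text
t: 21.5
ee_pos: [463.4, -122.0, 240.7]
orientation: [2.443, 1.974, 0.0]
ft_force: [0.4, -0.1, 1.4]
width: 15.6
```

Run:
```python
from h import *
grab('scene','s7');o=ctrl.get_obs();h=hook(o)
print(o['t'],o['ee_pos'].round(1),o['ft_force'].round(1),o['moment'].round(2),'hook',h.round(1),case(h).round(1))
print(proj('s7',h),proj('s7',eye(0)));crop('s7',proj('s7',h)+[15,15],'c7')
# predicted lid front top corners (z=100,shut) in case coords x±120,y=-100 
for q in(0,.04,.1):
  for x in(-120,120):
    p=CC+EX*x+EY*(100-200*np.cos(q)-5*np.sin(q)*-1)+[0,0,90+200*np.sin(q)+10*np.cos(q)];print(q,x,proj('s7',p).round(1))
```

```text
21.55 [ 463.4 -122.   240.7] [-0.3 -1.3  2. ] [ 0.1  -0.2  -0.04] hook [509.7 -20.5  77. ] [   0.7 -125.6   77. ]
[331.4849353  217.96299033] [331.64361139 215.10946667]
crop origin 281 182
0 -120 [356.8 193. ]
0 120 [318.4 244.9]
0.04 -120 [357.  191.7]
0.04 120 [318.5 243.9]
0.1 -120 [357.6 190. ]
0.1 120 [318.8 242.4]
```

View pics/c7.png

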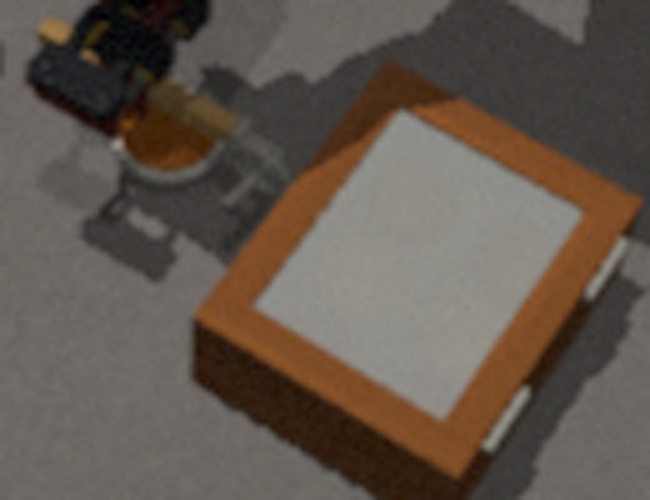

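The lid looks shut: its near corner is at (320,245.6) against (318.4,244.9) predicted for q=0. I'll press a few mm further and compare frames to confirm it's on its stop.

Request:
send_rows([
  {"translation":[0,0,-0.01],"twist":[0,0,0]},
  {"translation":[0,0,-0.02],"twist":[0,0,0]},
  {"translation":[0,0,-0.03],"twist":[0,0,0]},
  {"translation":[0,0,-0.04],"twist":[0,0,0]},
  {"translation":[0,0,-0.05],"twist":[0,0,0]},
  {"translation":[0,0,-0.05],"twist":[0,0,0]},
  {"translation":[0,0,-0.05],"twist":[0,0,0]},
  {"translation":[0,0,-0.05],"twist":[0,0,0]},
  {"translation":[0,0,-0.05],"twist":[0,0,0]},
  {"translation":[0,0,-0.05],"twist":[0,0,0]},
])

```text
t: 22.55
ee_pos: [463.3, -122.0, 235.7]
orientation: [-2.444, -1.974, -0.0]
ft_force: [-0.1, -0.4, 1.3]
width: 16.0
```

Run:
```python
from h import *
F=[]
for i in range(3):
    grab('scene','s8');o=ctrl.get_obs();F.append(np.r_[o['ft_force'],o['moment']*10])
h=hook(o);print(o['t'],o['ee_pos'].round(1),np.mean(F,0).round(1),'hook',h.round(1))
g=lambda f:cv2.cvtColor(load(f)[0],cv2.COLOR_RGB2GRAY).astype(np.float32)
for n,(x,y,w,hh) in(('free edge corner',(308,225,40,40)),('right frame',(360,200,50,70)),('case bottom wall',(318,252,50,30))):
    for a,b in(('s6','s7'),('s7','s8')):
        print(n,a,b,cv2.phaseCorrelate(g(a)[y:y+hh,x:x+w],g(b)[y:y+hh,x:x+w],cv2.createHanningWindow((w,hh),cv2.CV_32F)))
```

```text
22.7 [ 463.3 -122.   235.7] [ 0.5 -0.6  1.   0.9 -2.  -0.3] hook [509.7 -20.4  72. ]
free edge corner s6 s7 ((0.14820684712483256, 0.07159254430634832), 1.0331982827186585)
free edge corner s7 s8 ((-0.12412637648038327, 0.09525413956628626), 1.0097328782081605)
right frame s6 s7 ((0.030049874952570832, -0.003789523718992882), 1.0065226936340332)
right frame s7 s8 ((0.018758380601319402, -0.09779473613517808), 0.9992859717210134)
case bottom wall s6 s7 ((0.20342615554524457, 0.005823520314184094), 1.0290910504659017)
case bottom wall s7 s8 ((-0.20320509371790507, 0.030814666236834043), 0.9862894058227539)
```

The lid hasn't moved (<0.2 px) over the last 12 mm of descent, so it's on its stop. The pole has probably pitched slightly in the pads. I'll centre the finger and withdraw it along case −x.

Request:
send_rows([
  {"translation":[0,0,0.03],"twist":[0,0,0]},
  {"translation":[0,0,0.07],"twist":[0,0,0]},
  {"translation":[0,0,0.11],"twist":[0,0,0]},
  {"translation":[-0.05,0.01,0.13],"twist":[0,0,0]},
  {"translation":[-0.13,0.03,0.13],"twist":[0,0,0]},
  {"translation":[-0.22,0.05,0.13],"twist":[0,0,0]},
  {"translation":[-0.32,0.07,0.13],"twist":[0,0,0]},
  {"translation":[-0.43,0.09,0.13],"twist":[0,0,0]},
  {"translation":[-0.54,0.12,0.13],"twist":[0,0,0]},
  {"translation":[-0.65,0.14,0.13],"twist":[0,0,0]},
])

```text
t: 23.7
ee_pos: [397.1, -107.7, 248.6]
orientation: [-2.443, -1.974, 0.0]
ft_force: [-0.1, 0.2, -0.7]
width: 15.7
```

Run:
```python
from h import *
grab('scene','s9');grab('wrist','w9');o=ctrl.get_obs();h=hook(o)
print(o['t'],o['ee_pos'].round(1),o['ft_force'].round(1),'hook',h.round(1),case(h).round(1))
print(proj('s9',h),proj('s9',h+[0,0,10]),proj('s9',eye(0)));crop('s9',(proj('s9',h)+proj('s9',eye(0)))/2,'c9')
print(proj('w9',h),proj('w9',h+[0,0,10]))
a=cv2.imread('pics/c9.png');b=cv2.imread('pics/w9.png')
# small composite
b=cv2.resize(b[0:200,220:500],None,fx=1,fy=1);cv2.imwrite('pics/c9b.png',np.hstack([cv2.resize(a,(520,400)),np.vstack([b,np.zeros((200,280,3),np.uint8)])]))
```

```text
23.8 [ 396.5 -107.5  248.5] [-0.  -0.5 -1. ] hook [442.8  -6.   84.8] [ -67.8 -125.6   84.8]
[342.27912566 202.48764483] [342.41323398 200.96185362] [331.64361139 215.10946667]
crop origin 271 158
[388.47035959   4.032507  ] [393.74023187  -5.12102087]
```

View pics/c9b.png

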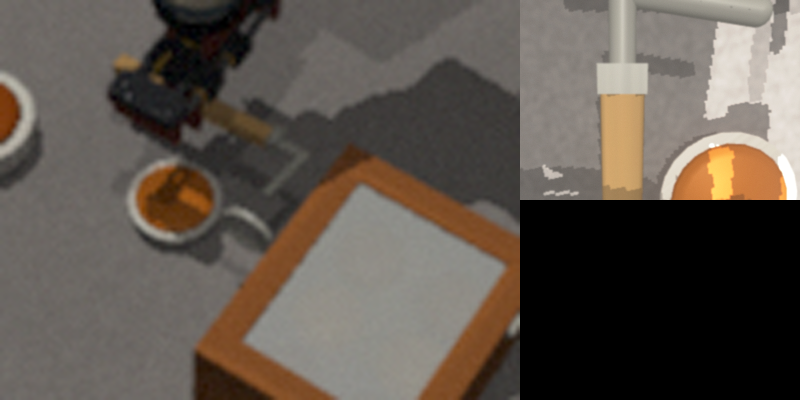

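The finger is clear and the ring is at (332.7,215.0), against (331.6,215.1) predicted for shut, so the lid stayed down. The hook end sits roughly 6–8 mm high (about 0.06 rad pitch in the grip), which is tolerable. Heading back to the rest, moving away from the case in −y first.

Request:
send_rows([
  {"translation":[0,-0.1,0.05],"twist":[0,0,0]},
  {"translation":[0,-0.2,0.1],"twist":[0,0,0]},
  {"translation":[0,-0.3,0.16],"twist":[0,0,0]},
  {"translation":[0,-0.4,0.22],"twist":[0,0,0]},
  {"translation":[0,-0.5,0.28],"twist":[0,0,0]},
  {"translation":[0,-0.6,0.34],"twist":[0,0,0]},
  {"translation":[0,-0.7,0.4],"twist":[0,0,0]},
  {"translation":[0,-0.8,0.46],"twist":[0,0,0]},
  {"translation":[0,-0.9,0.52],"twist":[0,0,0]},
  {"translation":[0,-1.0,0.58],"twist":[0,0,0]},
])

```text
t: 24.8
ee_pos: [398.3, -208.8, 307.2]
orientation: [2.443, 1.975, -0.0]
ft_force: [0.3, -1.1, -2.1]
width: 15.9
```

Request:
send_rows([
  {"translation":[0.08,-0.03,0],"twist":[0,0,0.02]},
  {"translation":[0.16,-0.06,0],"twist":[0,0,0.05]},
  {"translation":[0.24,-0.08,0],"twist":[0,0,0.07]},
  {"translation":[0.32,-0.11,0],"twist":[0,0,0.1]},
  {"translation":[0.4,-0.14,0],"twist":[0,0,0.12]},
  {"translation":[0.47,-0.17,0],"twist":[0,0,0.14]},
  {"translation":[0.55,-0.2,0],"twist":[0,0,0.17]},
  {"translation":[0.63,-0.22,0],"twist":[0,0,0.19]},
  {"translation":[0.71,-0.25,0],"twist":[0,0,0.22]},
  {"translation":[0.79,-0.28,0],"twist":[0,0,0.24]},
])

```text
t: 25.8
ee_pos: [478.0, -236.2, 306.7]
orientation: [-2.32, -2.119, -0.0]
ft_force: [1.0, -0.3, -0.3]
width: 15.5
```

Request:
send_rows([
  {"translation":[0.08,-0.03,0],"twist":[0,0,0.02]},
  {"translation":[0.16,-0.06,0],"twist":[0,0,0.05]},
  {"translation":[0.24,-0.08,0],"twist":[0,0,0.07]},
  {"translation":[0.32,-0.11,0],"twist":[0,0,0.1]},
  {"translation":[0.4,-0.14,0],"twist":[0,0,0.12]},
  {"translation":[0.47,-0.17,0],"twist":[0,0,0.14]},
  {"translation":[0.55,-0.2,0],"twist":[0,0,0.17]},
  {"translation":[0.63,-0.22,0],"twist":[0,0,0.19]},
  {"translation":[0.71,-0.25,0],"twist":[0,0,0.22]},
  {"translation":[0.79,-0.28,0],"twist":[0,0,0.24]},
])

```text
t: 26.8
ee_pos: [557.0, -264.2, 306.7]
orientation: [2.188, 2.254, -0.0]
ft_force: [-0.4, 0.3, -1.0]
width: 15.6
```

Request:
send_rows([
  {"translation":[0.08,-0.03,0],"twist":[0,0,0.02]},
  {"translation":[0.16,-0.06,0],"twist":[0,0,0.05]},
  {"translation":[0.24,-0.08,0],"twist":[0,0,0.07]},
  {"translation":[0.32,-0.11,0],"twist":[0,0,0.1]},
  {"translation":[0.4,-0.14,0],"twist":[0,0,0.12]},
  {"translation":[0.47,-0.17,0],"twist":[0,0,0.14]},
  {"translation":[0.55,-0.2,0],"twist":[0,0,0.17]},
  {"translation":[0.63,-0.22,0],"twist":[0,0,0.19]},
  {"translation":[0.71,-0.25,0],"twist":[0,0,0.22]},
  {"translation":[0.79,-0.27,0],"twist":[0,0,0.244]},
])

```text
t: 27.8
ee_pos: [636.0, -291.3, 306.7]
orientation: [2.047, 2.383, -0.0]
ft_force: [0.3, -0.4, -1.4]
width: 15.7
```

Run:
```python
from h import *
o=ctrl.get_obs();Rm=R.from_rotvec(o['orientation']).as_matrix()
print(o['t'],o['ee_pos'].round(1),o['ft_force'].round(1),np.degrees(np.arctan2(Rm[1,1],Rm[0,1])),(np.array([633.3,-291,217.7])-o['ee_pos']).round(1))
```

```text
27.8 [ 636.  -291.3  306.7] [ 0.3 -0.4 -1.4] 8.687085993789088 [ -2.7   0.3 -89. ]
```

Request:
send_rows([
  {"translation":[-0.01,0,-0.06],"twist":[0,0,0]},
  {"translation":[-0.02,0,-0.12],"twist":[0,0,0]},
  {"translation":[-0.025,0,-0.18],"twist":[0,0,0]},
  {"translation":[-0.025,0,-0.24],"twist":[0,0,0]},
  {"translation":[-0.025,0,-0.3],"twist":[0,0,0]},
  {"translation":[-0.025,0,-0.36],"twist":[0,0,0]},
  {"translation":[-0.025,0,-0.42],"twist":[0,0,0]},
  {"translation":[-0.025,0,-0.48],"twist":[0,0,0]},
  {"translation":[-0.025,0,-0.54],"twist":[0,0,0]},
  {"translation":[-0.025,0,-0.6],"twist":[0,0,0]},
])

```text
t: 28.8
ee_pos: [632.8, -291.0, 246.2]
orientation: [2.048, 2.382, 0.0]
ft_force: [-0.2, 0.4, -0.7]
width: 15.4
```

Request:
send_rows([
  {"translation":[0,0,-0.04],"twist":[0,0,0]},
  {"translation":[0,0,-0.08],"twist":[0,0,0]},
  {"translation":[0,0,-0.12],"twist":[0,0,0]},
  {"translation":[0,0,-0.15],"twist":[0,0,0]},
  {"translation":[0,0,-0.18],"twist":[0,0,0]},
  {"translation":[0,0,-0.21],"twist":[0,0,0]},
  {"translation":[0,0,-0.23],"twist":[0,0,0]},
  {"translation":[0,0,-0.25],"twist":[0,0,0]},
  {"translation":[0,0,-0.27],"twist":[0,0,0]},
  {"translation":[0,0,-0.285],"twist":[0,0,0]},
])

```text
t: 29.8
ee_pos: [633.1, -290.8, 218.6]
orientation: [2.048, 2.382, 0.001]
ft_force: [-0.1, 3.2, 4.1]
width: 15.8
```

Run:
```python
from h import *
grab('scene','s10');grab('wrist','w10');o=ctrl.get_obs()
print(o['t'],o['ee_pos'].round(1),o['ft_force'].round(1),o['moment'].round(2))
a=cv2.imread('pics/s10.png')[190:265,195:295];b=cv2.imread('pics/w10.png')
cv2.imwrite('pics/c10.png',np.hstack([cv2.resize(a,(400,300),interpolation=2),cv2.resize(b,(400,300))]))
```

```text
29.9 [ 633.  -290.9  218.4] [-0.7  2.1  2.9] [ 0.07 -0.11  0.07]
```

View pics/c10.png

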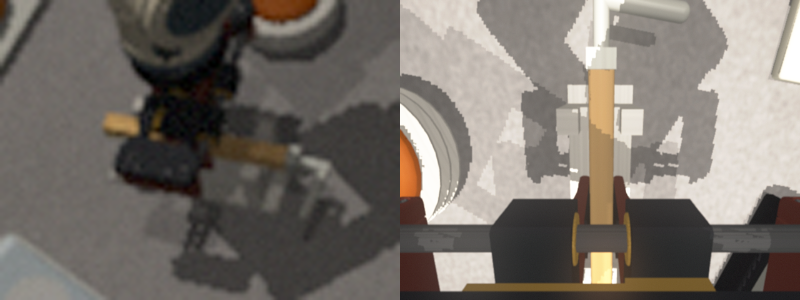

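The bar sits between the cheeks of the front notch, at crop columns ~588–613 with cheeks at 557–642. There's light contact of about 4 N at the original height, so I'm releasing and retreating straight up.

Request:
send_rows([
  {"translation":[0,0,0],"twist":[0,0,0]},
  {"translation":[0,0,0],"twist":[0,0,0]},
  {"translation":[0,0,0],"twist":[0,0,0]},
  {"translation":[0,0,0],"twist":[0,0,0]},
  {"translation":[0,0,0],"twist":[0,0,0]},
  {"translation":[0,0,0],"twist":[0,0,0]},
  {"translation":[0,0,0],"twist":[0,0,0]},
  {"translation":[0,0,0],"twist":[0,0,0]},
  {"translation":[0,0,0],"twist":[0,0,0]},
  {"translation":[0,0,0],"twist":[0,0,0]},
], grip=-1)

```text
t: 30.9
ee_pos: [632.8, -290.9, 218.2]
orientation: [2.048, 2.382, -0.0]
ft_force: [-0.7, 0.0, 0.1]
width: 87.1
```

Request:
send_rows([
  {"translation":[0,0,0.05],"twist":[0,0,0]},
  {"translation":[0,0,0.12],"twist":[0,0,0]},
  {"translation":[0,0,0.22],"twist":[0,0,0]},
  {"translation":[0,0,0.34],"twist":[0,0,0]},
  {"translation":[0,0,0.46],"twist":[0,0,0]},
  {"translation":[0,0,0.58],"twist":[0,0,0]},
  {"translation":[0,0,0.7],"twist":[0,0,0]},
  {"translation":[0,0,0.82],"twist":[0,0,0]},
  {"translation":[0,0,0.92],"twist":[0,0,0]},
  {"translation":[0,0,1.0],"twist":[0,0,0]},
])

```text
t: 31.9
ee_pos: [632.9, -291.0, 319.3]
orientation: [2.048, 2.382, 0.0]
ft_force: [0.4, 0.4, 0.1]
width: 87.9
```

Request:
send_rows([
  {"translation":[-0.1,-0.1,0.1],"twist":[0,0,0]},
  {"translation":[-0.2,-0.2,0.2],"twist":[0,0,0]},
  {"translation":[-0.3,-0.3,0.3],"twist":[0,0,0]},
  {"translation":[-0.4,-0.4,0.4],"twist":[0,0,0]},
  {"translation":[-0.5,-0.5,0.5],"twist":[0,0,0]},
  {"translation":[-0.6,-0.6,0.6],"twist":[0,0,0]},
  {"translation":[-0.7,-0.7,0.7],"twist":[0,0,0]},
  {"translation":[-0.8,-0.8,0.8],"twist":[0,0,0]},
  {"translation":[-0.9,-0.9,0.9],"twist":[0,0,0]},
  {"translation":[-1.0,-1.0,1.0],"twist":[0,0,0]},
])

```text
t: 32.9
ee_pos: [532.0, -391.8, 419.0]
orientation: [-2.048, -2.382, -0.0]
ft_force: [0.2, -0.2, -0.3]
width: 87.5
```

Run:
```python
from h import *
grab('scene','s11');grab('top','t11');o=ctrl.get_obs();print(o['t'],o['ee_pos'].round(1),o['width'])
for f,b in(('s11',(205,205,285,250)),('t11',(335,140,430,190))):
    h=cv2.cvtColor(load(f)[0],cv2.COLOR_RGB2HSV);k=cv2.inRange(h,(8,70,110),(30,255,255));q=np.zeros_like(k);x0,y0,x1,y1=b;q[y0:y1,x0:x1]=k[y0:y1,x0:x1]
    c=cv2.findContours(q,0,1)[0]
    if c:
        r=cv2.minAreaRect(max(c,key=cv2.contourArea));print(f,r)
        print(' mid',onz(f,*r[0],63).round(1))
a=cv2.imread('pics/s11.png')[190:265,195:295]
cv2.imwrite('pics/c11.png',np.vstack([cv2.resize(cv2.imread('pics/s11.png'),(400,250)),cv2.resize(a,(400,300),interpolation=2)]))
b=cv2.absdiff(cv2.imread('pics/s0.png'),cv2.imread('pics/s11.png')).max(2)
for n,p in(('pans',(197,276)),('pie',(315,209)),('jar',(449,292)),('rolls_b',(471,248)),('bowl',(265,188))):
    print(n,b[p[1]-25:p[1]+25,p[0]-25:p[0]+25].mean().round(1))
```

```text
33.0 [ 531.9 -392.6  420.1] 87.79336793261734
s11 ((225.0384521484375, 220.3076934814453), (8.825225830078125, 4.510671138763428), 11.309932708740234)
 mid [ 644.3 -359.    63. ]
t11 ((384.927978515625, 166.10400390625), (5.724334239959717, 49.551273345947266), 79.69515228271484)
 mid [ 634.5 -295.4   63. ]
pans 3.0
pie 32.2
jar 2.7
rolls_b 3.6
bowl 22.8
```

View pics/c11.png

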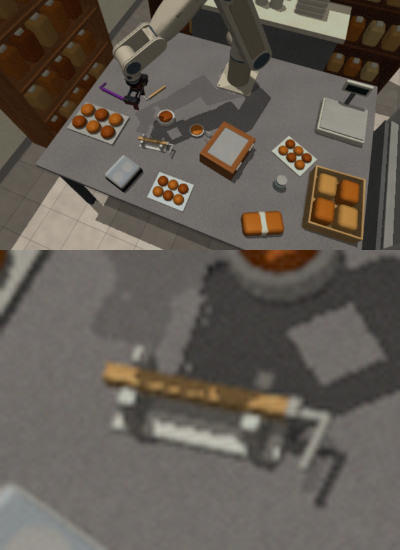

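The pole is back: top-view bar centre is (384.9,166.1) against (385.0,166.3) at the start, and the angle differs by 0.6°. Before handing in, a quick numeric check of the pie and the lid, since shadows explain only the brightness change there.

Run:
```python
from h import *
for f in('t0','t11'):
    h=cv2.cvtColor(load(f)[0],cv2.COLOR_RGB2HSV);k=cv2.inRange(h,(4,120,60),(22,255,255))[207:237,312:342]
    m=cv2.moments(k,True);print(f,'pie',312+m['m10']/m['m00'],207+m['m01']/m['m00'],m['m00'])
print('eye(0) top',proj('t11',eye(0)))
ctrl.close_job();print(ctrl.get_obs()['t'])
```

```text
t0 pie 326.76146788990826 221.43730886850153 327.0
t11 pie 326.8433734939759 221.36746987951807 332.0
eye(0) top [300.22273833 206.32317732]
the job is handed in; nothing more can be done
the job is handed in; nothing more can be done
```

The bun case is shut, the pole is back in both notches of its rest, and the job is handed in at about 33 s of the 59 s allowed. `close_job` reports no verdict, so what follows rests on my own checks.

I took the larger, non-purple pole from the rest and put its finger through the eye with the lid at about 1.70 rad. I swung the lid down at about 0.3 rad/s with the finger still in the eye, pressed it onto its stop, unhooked along the case's −x and laid the pole back.

- **Lid:** It did not move (under 0.2 px) while I pressed the last 12 mm. After unhooking, the eye was at pixel (332.7, 215.0) against (331.6, 215.1) predicted for fully shut.
- **Pole:** In the top view the bar centre is within 0.2 px (under 1 mm) of where it started, and its direction within about 0.6°. It pitched about 0.06 rad in the grip while pressing. The rest appeared to level it, though I judged that by eye from the scene picture.
- **Bystanders:** The pie moved less than 0.1 px in the top view. The pans, jar and rolls showed almost no change between the first and last scene pictures.
- **Robot:** The gripper is open, well clear of everything and touching nothing.
- **Failed check:** The last scene-view colour measurement of the bar failed because shadow split the mask, so I relied on the top view and the picture.

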